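# Set the aperture slide of the detector head

## Task

Pick up the steel aperture slide by its upright black handle, enter it nose first into the open mouth of the detector head's guide and push it in past the first click until the spring balls drop into its second pair of notches, with the middle hole under the port. Finish still gripping the handle, keeping the slide still at that notch so that I can take the reading; leave the objective, the dropper bottle and the mirror mount where they stand.

Things in the scene. Friction and masses are not known exactly. Their poses are not given: they have to be found in the camera images.
- handle (a point): Grip point of the loose aperture slide: middle of its black upright handle, a flat fin 24 mm long (along x), 12 mm thick (gripped across y), 44 mm tall, on a foot 26 x 22 x 3 mm near the slide's tail. The point is 36 mm above the slide's underside, 28 mm above its plate, 16 mm below the fin's top. x points along the slide to its nose, z up. The slide weighs about 0.28 kg.
- middle_hole (a point): Centre of the slide's middle hole (10 mm wide) at the plate's top face, 60 mm ahead of handle and 28 mm below it; axes as handle. The slide is a bare steel plate 124 x 36 x 8 mm lying flat on the desk with three holes on its middle line, 28 mm apart: 16 mm wide (nearest the nose), 10 and 5 mm. Beside each hole both long edges have a V notch 8 mm wide, 4 mm deep.
- nose (a point): Middle of the slide's front end, at its underside, 108 mm ahead of handle and 36 mm below it; axes as handle. The nose corners are cut off at 45 degrees by 4 mm; the plate's tail is 124 mm behind the nose. When the slide enters the guide this end goes first.
- mouth (a point): Front end of the detector head's rails, mid-channel, on the base plate's top (6 mm above the desk), 60 mm before port; x in the direction of pushing in, z up. The channel between the 7 mm high rails is 39 mm wide; here it flares forward over 25 mm to 47 mm. The base plate goes on 35 mm before this point as a shelf where the slide's nose can be set down.
- port (a point): Where the middle hole must come: on the axis of the fixed detector head's round port, 14 mm above the desk, level with the top of a slide lying in the guide; axes as mouth. Two sprung steel balls press on the slide's edges here (x = 0): in a pair of notches, that hole is under the port. They pull the slide in from 4 mm before a notch and resist leaving it, with 4 to 5 N over the drag of 1 to 3 N.
- collar (a point): Centre of the top rim of the collar round the port, 21 mm above port; axes as mouth. Collar 34 mm wide, 22 mm bore, 12 mm tall. It stands on a black bridge over the channel, 64 mm wide, reaching 18 mm before and behind the port, with a sloped lip to 24 mm before it; underside 10 mm, top 17 mm above the base plate (183 x 78 x 6 mm). An end stop is 80 mm behind the port.
- objective_mid (a point): Bystander: spare microscope objective, 27 mm wide, 50 mm tall, standing on the desk behind the work; the point is half-way up its axis.
- dropper_mid (a point): Bystander: amber dropper bottle, 33 mm wide, 94 mm tall, standing behind the work; the point is half-way up its axis.
- mirror_mount_mid (a point): Bystander: small black mirror mount, 38 x 34 x 34 mm, standing on the desk to the right front of the work; the point is half-way up its middle.
- slide: The aperture slide as a whole; its origin is the centre of the plate's underside, 46 mm ahead of handle and 36 mm below it; x to the nose, z up.

How it is judged (in metres and radians):
On the way:
1. the slide has been entered nose first through the mouth and passes the first click under the bridge (x of middle_hole in the frame of port between -0.042 and -0.012 m and x of handle in the frame of port below -0.06 m and y of middle_hole in the frame of port between -0.004 and 0.004 m and z of middle_hole in the frame of port between -0.004 and 0.004 m), for 0.05 s.
At the end, for the whole second after the job is handed in: The slide lies in the guide, handle on the mouth side, its middle hole within 2 mm of the port's axis along the guide and 3 mm across and in height (balls in its second notches); it is still (under 10 mm/s) and the fingers still grip it (over 10 N) (x of middle_hole in the frame of port between -0.002 and 0.002 m and y of middle_hole in the frame of port between -0.003 and 0.003 m and z of middle_hole in the frame of port between -0.003 and 0.003 m and x of handle in the frame of port below -0.05 m and contact force between the fingers and slide above 10 N and linear speed of slide below 0.01 m/s); the arm keeps its last pose, push and grip.
It fails at once if a bystander is shifted by more than 30 mm or knocked over (distance of any of objective_mid, dropper_mid, mirror_mount_mid from where it was at the start of the episode above 0.03 m or angle between any of objective_mid, dropper_mid, mirror_mount_mid's own z axis and vertical above 0.6 rad).
It also fails if it takes over 51 s, if anything falls off the work surface, if the arm or the gripper's body presses on something with over 40 N, if the wrist force passes 120 N, or if a joint passes its speed limit or range.

## Robot

A 7-joint arm with a two-finger parallel gripper is mounted at the origin on a cart in front of the work surface, level with it; the furniture and walls round the work are solid. World frame = base frame: x ahead of the robot, y to its left, z up, the work surface at z = 0. Lengths are in mm, angles in rad, forces in N, time in s.
With the tool pointing down it reaches from about 400 to 875 mm from the base axis. Payload 19.3 kg.
Tool frame: the origin (TCP) lies at the very end of the fingers, on their centre line; the grasp point (between the pads) lies 19 mm behind it (grip_point_offset is the z of the grasp point in the tool frame, in mm); z points along the fingers, y is the line along which they close (so a half turn about z gives the same grasp; the last joint's range is limited). The gripper opens to 85 mm and grips with 20 to 120 N. Pads are 22 mm wide; open, the fingers measure 114 mm over their backs; the gripper's body (76 mm by 85 mm) begins 54 mm behind the grasp point. The pads swing forward as they close: fully open they stand 13 mm farther back than shut.
Start: joints at [-1.288, 0.521, -0.036, 1.599, 0.021, 1.021, -0.113], TCP at [215.972, 586.49, 231.291] pointing down, gripper open.
Joint ranges: [-2.91, 2.91], [-0.3, 2.13], [-1.5, 1.42], [0.17, 2.43], [-1.26, 4.41], [0.16, 1.93], [-2.52, 2.52]. Speed limits (rad/s): [1.89, 1.89, 2.39, 2.39, 3.01, 3.01, 3.01].

## Interface

Orientations are given as a 3x3 rotation matrix whose columns are the frame's x, y, z axes.
In Python, from workcell import movep, movel, goto_joints, open_gripper, clamp, wait, inverse_kinematics, read_state, camera, PlanningError, finish_job, grip_point_offset gives the robot as it stands. Calls block until the motion is done:
- movep(position, orientation): joint-space move of the TCP to a pose.
- movel(position, frame=None, max_speed=150, guard=None): straight line of the TCP; frame=None keeps the orientation; max_speed is the mean speed in mm/s. With guard (N) it stops when the force on the tool has changed by that much, and returns True; else False.
- goto_joints(angles): joint-space move.
- open_gripper() and clamp(): open the fingers fully, or close them until they stop; the grip force is fixed at half the most.
- wait(seconds).
- inverse_kinematics(position, orientation): joint angles nearest the present ones, or None.
- read_state(): the state.
- camera(name): name is "scene" or "top"; returns a dict with "image" (420x560x3 uint8, blue, green, red), "range_z" (420x560 float32, mm along the optical axis (not along the pixel's ray), 0 where there is no reading), "fx", "fy", "cx", "cy" (pixels), "cam_to_world" (4x4, takes a point from camera to world coordinates). Camera axes: x right, y up, looking along -z (the intrinsics and any distortion apply to the point x, -y, -z); pixel columns grow to the right and rows downward; lengths in mm; the calibration is good to about 2 mm. A picture is of the moment at which its call begins.
A pose or a line that the arm cannot do raises PlanningError and nothing moves.
- finish_job(): hands the job in; it is judged then, once.
The state is a dict: "time": time; "qpos": joint angles; "qvel": joint speeds; "joint_efforts": joint torques, N m; "eef_pos": TCP position; "tool_rot": TCP orientation; "ft_force": force on the tool from outside, world axes, zero at the start; "torque": the same for the moment, N m; "finger_gap": finger opening in mm; "gripper_force": force on a finger pad.
Only numpy, scipy, OpenCV 4.12 (cv2) and the standard library are available. Lean on these libraries where they do the work, as an engineer would, in place of code of your own. Each camera call takes 0.05 s, during which the arm holds its last target. There are 200 camera calls.

## Working session

There is one attempt and no reset: what is moved stays moved. The work goes in short steps, each a Python script; the robot and the scene stay as the last script left them, time stands still between calls to the robot, and variables do not carry over. Pictures are saved under pics/ and viewed, at most 10 in all, crops included, and the job is handed in when it is done.

```bash
ls; mkdir -p pics
python3 - <<'E'
from workcell import *
import cv2,pickle
d={}
for n in("scene","top"):
    c=camera(n);d[n]=c;cv2.imwrite(f"pics/{n}0.png",c["image"]);print(n,c["fx"],c["fy"],c["cx"],c["cy"],c["cam_to_world"].round(3).tolist(),[k for k in c])
pickle.dump(d,open("c0.pkl","wb"))
s=read_state();print(s["time"],s["tool_rot"],s["ft_force"],grip_point_offset)
E
```

```text
pics
scene 514.9886608585481 514.9886608585481 289.0725916972672 200.80847632335852 [[0.9, 0.191, -0.391, 65.968], [-0.435, 0.442, -0.785, -948.586], [0.023, 0.877, 0.481, 681.553], [0.0, 0.0, 0.0, 1.0]] ['image', 'range_z', 'fx', 'fy', 'cx', 'cy', 'cam_to_world']
top 443.45394983406106 443.45394983406106 276.78379535866975 208.50485090208412 [[-0.001, 0.998, -0.071, 457.986], [-1.0, -0.0, 0.009, 39.471], [0.009, 0.071, 0.997, 1097.198], [0.0, 0.0, 0.0, 1.0]] ['image', 'range_z', 'fx', 'fy', 'cx', 'cy', 'cam_to_world']
0.1 [[-9.38409953e-01  3.45523755e-01 -3.06307112e-04]
 [ 3.45523889e-01  9.38409473e-01 -9.50584235e-04]
 [-4.10079391e-05 -9.97874132e-04 -9.99999501e-01]] [-0.0046098   0.03428789  1.0571501 ] -18.700000000000003
```

View pics/scene0.png

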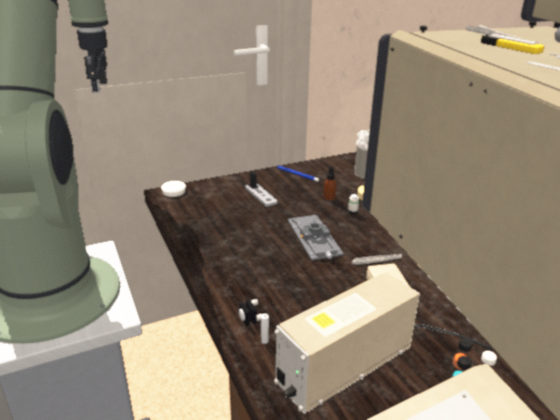

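View pics/top0.png

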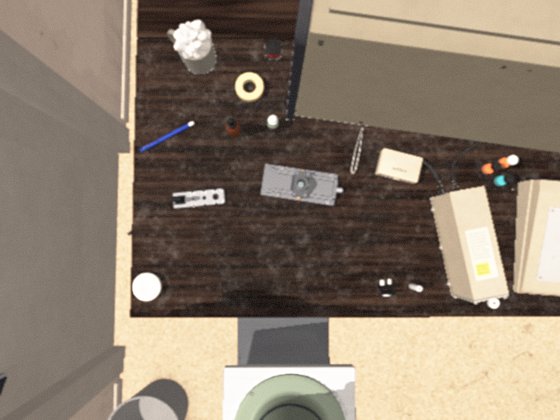

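The scene view shows the slide at about (262,193) with its black handle at (253,180), and the detector head at (315,236). In the top view the slide lies at x 172–225, y 198, with the handle on its left. The guide spans x 262–338 with the collar at (303,184), so the mouth is on the left. I'll zoom in next.

Run:
```python
import cv2,pickle,numpy as np
d=pickle.load(open("c0.pkl","rb"))
a=d["top"]["image"][155:220,165:350]; b=d["scene"]["image"][165:265,235:350]
A=cv2.resize(a,None,fx=4.3,fy=4.3,interpolation=cv2.INTER_CUBIC);B=cv2.resize(b,None,fx=3.1,fy=3.1,interpolation=cv2.INTER_CUBIC)
o=np.zeros((600,800,3),np.uint8);o[:A.shape[0],:A.shape[1]]=A;o[285:285+B.shape[0],:B.shape[1]]=B
cv2.imwrite("pics/crop0.png",o)
g=cv2.cvtColor(d["top"]["image"],cv2.COLOR_BGR2GRAY)
print(g[192:206,168:230:3]);print(g[160:212:3,258:346:4])
```

```text
[[ 54  59 105 129 147 167 193 224 190 233 232 242 242 232 231 239 229 230
  227  48  50]
 [ 54  65 180 207 219 221 230 239 236 239 230 235 239 231 229 217 183 231
  223  47  51]
 [ 48  71 223 229 223 216 229 237 237 234 231 231 228 229 229 166 110 226
  229  58  52]
 [ 57  65 212 194 166 147 219 232 226 220 222 230 201 228 228 117  72 217
  226  60  60]
 [ 62  59 139 125  91  71 198 223 192 180 180 222 134 229 228  99  55 209
  227  69  58]
 [ 56  53  61  58  41  40 166 176 152 147 152 205  67 228 232 107  58 211
  228  67  54]
 [ 54  61  50  56  39  33 146 152 121 146 149 209  84 225 229 137  77 219
  228  71  46]
 [ 56  59  56  59  45  37 147 149 122 148 177 222 151 231 232 189 147 226
  234  82  49]
 [ 60  57  53  42  32  28 144 159 169 178 217 227 219 228 231 228 222 232
  248  87  54]
 [ 53  46  83  32  35  34 167 183 219 218 233 230 233 232 229 238 233 236
  250  88  63]
 [ 50  53 116  39  44  51 189 226 235 233 231 233 232 234 230 242 208 231
  238  70  63]
 [ 45  45 127  71  86 117 214 231 235 240 232 235 217 230 226 226 140 184
  169  51  56]
 [ 37  35 154 150 162 188 228 23
[... 1121 characters left out ...]
7 119 120 116 164 169 167 171
  172 171 234 168]
 [ 47 170 168 169 173 166 168 159 171 156 124 128 126 130 162 171 171 170
  168 161  59  61]
 [ 55  62  83 110 140 168 169 176 172 129 156 122 127 150 171 175 158 159
  158 164  27  39]
 [ 59  49  73  58  65  60  56  68 110 141 169 166 169 171 170 161 168 150
  171  95  49  57]
 [ 64  53  59  58  75  50  64  52  53  46  66  54  70 105 135 160 173 206
  166  99  59  45]
 [ 60  43  41  49  60  44  52  55  45  48  54  55  60  51  51  41  43  70
  101  59  41  39]
 [ 57  63  57  40  53  43  43  36  57  48  58  55  56  42  47  56  56  56
   53  65  57  72]
 [ 56  51  55  56  56  59  63  58  60  52  59  67  77  57  57  62  56  57
   57  63  64  65]]
```

View pics/crop0.png

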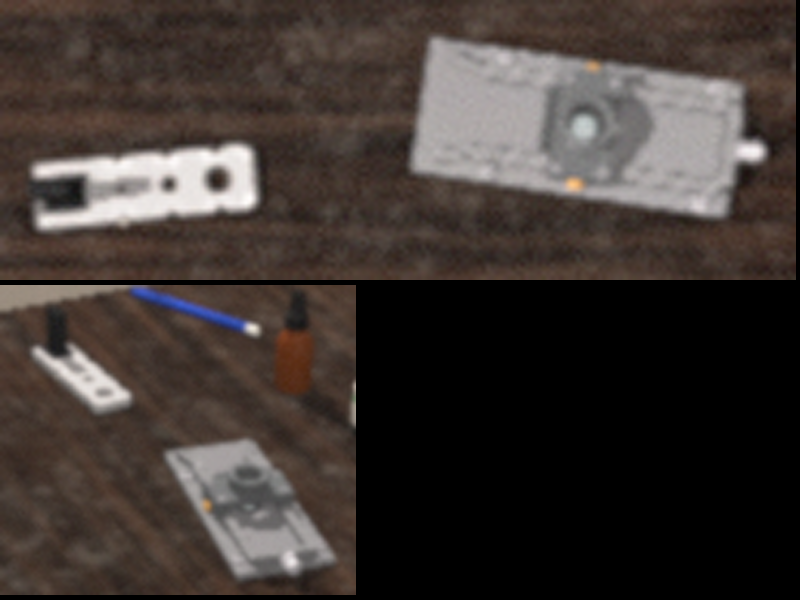

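The crop shows the slide pointing right, with its 16 mm hole at the nose and the handle at the tail. The base plate is tilted slightly clockwise. Orange ball screws sit either side of the collar, and there is a white knob behind the end stop. Next I'll get metric positions from both views.

```bash
cat > vis.py <<'E'
import cv2,numpy as np
def ray(c,uv,z):
    uv=np.atleast_2d(uv).astype(float);M=c["cam_to_world"]
    d=np.c_[(uv[:,0]-c["cx"])/c["fx"],-(uv[:,1]-c["cy"])/c["fy"],-np.ones(len(uv))]@M[:3,:3].T
    o=M[:3,3];return o+d*((z-o[2])/d[:,2])[:,None]
def proj(c,p):
    M=c["cam_to_world"];q=(np.atleast_2d(p)-M[:3,3])@M[:3,:3]
    return np.c_[c["cx"]+c["fx"]*q[:,0]/-q[:,2],c["cy"]-c["fy"]*q[:,1]/-q[:,2]]
def blob(mask,box,k=0):
    x0,y0,x1,y1=box;m=np.zeros(mask.shape,np.uint8);m[y0:y1,x0:x1]=mask[y0:y1,x0:x1].astype(np.uint8)*255
    if k:m=cv2.morphologyEx(m,cv2.MORPH_OPEN,np.ones((k,k),np.uint8))
    cs=cv2.findContours(m,cv2.RETR_EXTERNAL,cv2.CHAIN_APPROX_NONE)[0];return max(cs,key=cv2.contourArea)[:,0,:] if cs else None
def rect(c,mask,box,z,k=0,S=8):
    # upsample for subpixel contours
    p=blob(mask,[b*S for b in box],k*S);uv=(p+.5)/S-.5
    w=ray(c,uv,z)[:,:2].astype(np.float32);r=cv2.minAreaRect(w)
    return r,w
def up(im,S=8):return cv2.resize(im,None,fx=S,fy=S,interpolation=cv2.INTER_LINEAR)
E
python3 - <<'E'
import pickle,cv2,numpy as np
from vis import *
d=pickle.load(open("c0.pkl","rb"))
def show(n,r):
    b=cv2.boxPoints(r);(w,h)=r[1];e=b[1]-b[0] if np.linalg.norm(b[1]-b[0])>np.linalg.norm(b[2]-b[1]) else b[2]-b[1]
    a=np.degrees(np.arctan2(e[1],e[0]));print(n,np.round(r[0],1),np.round(r[1],1),"ang",round(a%180-180,2))
t=d["top"];s=d["scene"]
gt=up(cv2.cvtColor(t["image"],cv2.COLOR_BGR2GRAY));gs=up(cv2.cvtColor(s["image"],cv2.COLOR_BGR2GRAY))
for th in(130,150,170): show("slide top",rect(t,gt>th,(165,180,232,215),8)[0])
for th in(90,110): show("base top",rect(t,gt>th,(255,158,350,212),6,k=6)[0])
for th in(120,150): show("slide scene",rect(s,gs>th,(244,183,282,212),8)[0])
for th in(90,110): show("base scene",rect(s,gs>th,(285,210,348,262),6,k=6)[0])
for n,c,box in(("top",t,(295,165,308,205)),("scene",s,(285,210,348,262))):
    hsv=cv2.cvtColor(c["image"],cv2.COLOR_BGR2HSV);m=(cv2.inRange(hsv,(5,90,120),(30,255,255))>0)
    mm=np.zeros_like(m);mm[box[1]:box[3],box[0]:box[2]]=m[box[1]:box[3],box[0]:box[2]]
    k,l,st,ce=cv2.connectedComponentsWithStats(mm.astype(np.uint8))
    for i in range(1,k):print(n,"orange",st[i,4],ce[i].round(1),ray(c,ce[i],12).round(1))
# dark features on slide top view: 16 hole & handle
for lo,box in((110,(211,190,221,204)),(110,(201,194,207,201)),(90,(170,196,185,204))):
    x0,y0,x1,y1=box;g=cv2.cvtColor(t["image"],cv2.COLOR_BGR2GRAY)[y0:y1,x0:x1].astype(float)
    w=np.clip(lo+60-g,0,None);yy,xx=np.mgrid[y0:y1,x0:x1];uv=[(w*xx).sum()/w.sum(),(w*yy).sum()/w.sum()];print("dark",np.round(uv,2),ray(t,uv,8).round(1),ray(t,uv,52).round(1))
# depth sanity
for n,c,uv in(("slide",t,(209,196)),("base",t,(270,185)),("collar",t,(303,178)),("fin",t,(179,199))):
    z=c["range_z"][uv[1],uv[0]];M=c["cam_to_world"];p=np.array([(uv[0]-c["cx"])/c["fx"]*z,-(uv[1]-c["cy"])/c["fy"]*z,-z,1]);print(n,(M@p)[:3].round(1))
E
```

```text
slide top [560.7 222.8] [ 40.6 127.3] ang -84.46
slide top [560.9 222.7] [ 38.9 125.8] ang -84.42
slide top [561.  222.7] [ 37.3 124.6] ang -84.41
base top [594.9 -27.9] [192.   82.3] ang -98.27
base top [595.  -27.2] [188.3  80.3] ang -98.35
slide scene [560.9 221.4] [ 44.2 135.4] ang -84.63
slide scene [561.4 222.1] [ 39.7 127.7] ang -84.48
base scene [588.4 -78.2] [91.  82.6] ang -98.0
base scene [587.5 -83.5] [70.2 79.7] ang -8.57
top orange 4 [302.5 169.5] [[631.3 -34.   12. ]]
top orange 6 [298.5 197.3] [[562.2 -23.9  12. ]]
scene orange 7 [301.4 235.7] [[562.5 -24.8  12. ]]
dark [215.11 196.44] [[564.8 181.5   8. ]] [[560.5 175.7  52. ]]
dark [203.79 197.36] [[562.5 209.3   8. ]] [[558.3 202.4  52. ]]
dark [177.12 199.52] [[557.2 274.8   8. ]] [[553.2 265.3  52. ]]
slide [566.1 196.8   6.3]
base [593.6  46.3   5. ]
collar [606.9 -33.6  35. ]
fin [554.3 260.7  52.8]
```

Both views agree. The slide centre is at about (561, 222.5) at −84.45°, and the hole positions match to within 1 mm. The port is at about (595, −29) and the guide direction is −98.3°. Grasping now.

```bash
cat > h.py <<'E'
from workcell import *
import numpy as np
def u(deg):a=np.radians(deg);return np.array([np.cos(a),np.sin(a),0])
def R(deg,s=1):
    x=u(deg)*s;z=np.array([0,0,-1.]);return np.c_[x,np.cross(z,x),z]
SL,GU=-84.45,-98.3
def st(t=""):
    s=read_state();print(t,"t%.1f"%s["time"],s["eef_pos"].round(1) if hasattr(s["eef_pos"],"round") else s["eef_pos"],"F",np.round(s["ft_force"],1),"gap %.1f grip %.1f"%(s["finger_gap"],np.max(s["gripper_force"])));return s
E
python3 - <<'E'
from h import *
h=np.array([561,222.6,0])-46*u(SL)
print(h)
for s in(1,-1):
    for p,a in((h+[0,0,120],SL),([590,165,60],GU),([594.7+8.7,-29+59.4,23],GU)):
        q=inverse_kinematics(np.array(p,float),R(a,s));print(s,None if q is None else np.round(q,2))
E
```

```text
[556.5511393 268.3843602   0.       ]
1 [-0.26  0.67 -0.43  1.7   0.35  0.85  2.4 ]
1 [-0.13  0.74 -0.36  1.74  0.36  0.73  2.32]
1 [ 0.09  0.79 -0.35  1.77  0.41  0.65  2.5 ]
-1 [-0.71  0.66  0.24  1.72 -0.21  0.79 -0.27]
-1 [-0.58  0.75  0.31  1.77 -0.34  0.68 -0.22]
-1 [-0.38  0.81  0.35  1.8  -0.45  0.61  0.09]
```

Run:
```python
from h import *
import cv2
h=np.array([561,222.7,0])-46*u(SL)
movep(h+[0,0,120],R(SL,-1));st("above")
movel(h+[0,0,17.5],max_speed=100,guard=15);st("down")
clamp();s=st("clamped")
movel(h+[0,0,50],max_speed=80);st("lift")
c=camera("scene");cv2.imwrite("pics/grasp.png",cv2.resize(c["image"][110:260,190:360],None,fx=4,fy=4,interpolation=cv2.INTER_CUBIC))
```

```text
above t1.9 [556.  270.1 120.2] F [-0.4  0.2  0. ] gap 85.3 grip 0.0
down t3.0 [556.9 268.7  18.1] F [ 0.  -0.7  1.4] gap 85.5 grip 0.0
clamped t3.7 [556.6 268.5  17.6] F [-0.6  0.5  2.5] gap 11.1 grip 58.5
lift t4.2 [556.6 268.7  50.3] F [ 0.8  0.  -2.4] gap 11.3 grip 58.3
```

View pics/grasp.png

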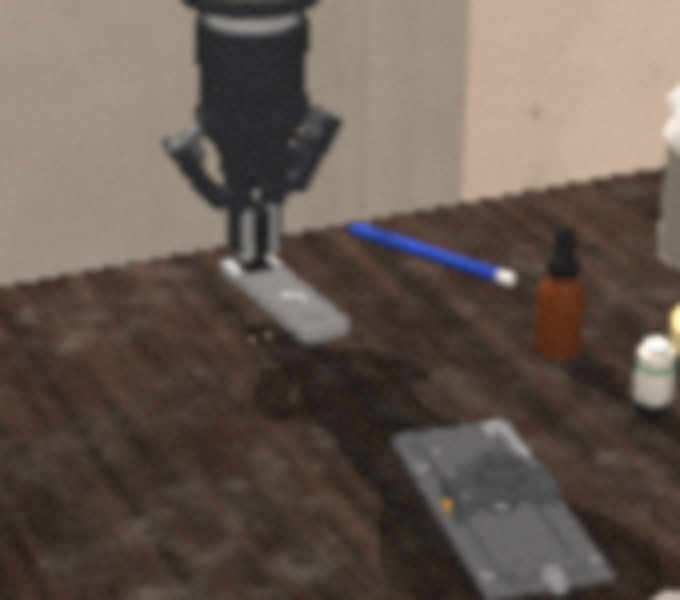

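The slide is lifted and looks level in the grip, with its plate at (285,300) in the crop. I'll carry it to a hover in front of the mouth and compare slide and guide in the top view.

Run:
```python
from h import *
from vis import *
import pickle
P=np.array([595.2,-29.0,0])
h=P-(60+108+32)*u(GU)
movep(h+[0,0,17.5+22],R(GU,-1));s=st("hover")
wait(.3)
s=st();print(s["tool_rot"].round(3).tolist())
d={n:camera(n) for n in("top","scene")};pickle.dump(d,open("c1.pkl","wb"))
t=d["top"]["image"];sc=d["scene"]["image"]
A=cv2.resize(t[150:220,180:350],None,fx=4.7,fy=4.7,interpolation=cv2.INTER_CUBIC)
B=cv2.resize(sc[160:265,235:350],None,fx=2.5,fy=2.5,interpolation=cv2.INTER_CUBIC)
o=np.zeros((600,800,3),np.uint8);o[:A.shape[0],:A.shape[1]]=A[:,:800];o[330:330+B.shape[0],:B.shape[1]]=B
cv2.imwrite("pics/hover.png",o)
```

```text
hover t4.8 [624.2 167.6  38.8] F [-0.   0.3 -1.7] gap 11.4 grip 58.4
 t5.2 [623.8 169.7  39.5] F [ 0.3 -0.6 -3.3] gap 11.3 grip 58.4
[[0.143, 0.99, -0.0], [0.99, -0.143, 0.0], [0.0, -0.0, -1.0]]
```

View pics/hover.png

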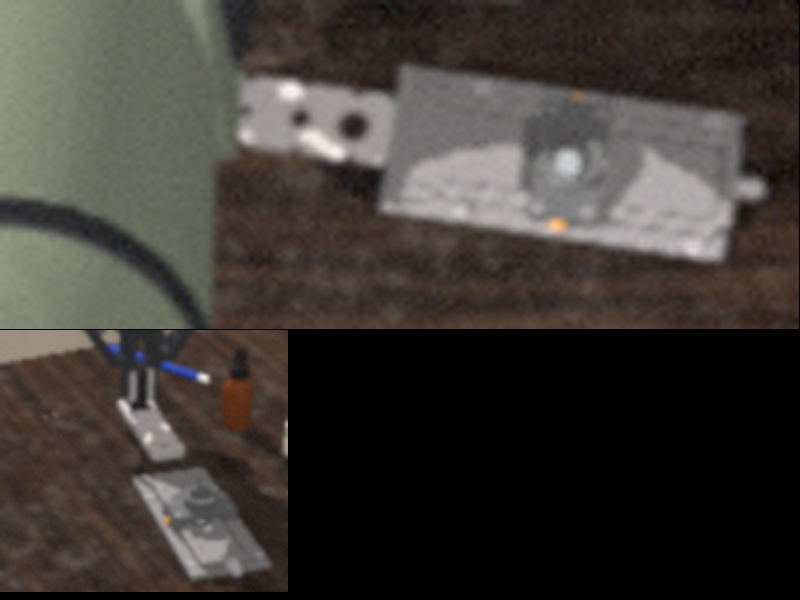

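The hover view shows the 16 mm hole at full-image (254.9,176.6) and the 10 mm hole at (243.6,174.9). The base plate's left edge runs from (265,164) to (261,195). Now I'll fit the guide's midline and compare it with the slide's holes in the same view.

Run:
```python
from h import *
from vis import *
import pickle
d0=pickle.load(open("c0.pkl","rb"));d1=pickle.load(open("c1.pkl","rb"))
t=d0["top"];g=cv2.GaussianBlur(cv2.cvtColor(t["image"],cv2.COLOR_BGR2GRAY),(3,3),0).astype(float)
def cross(line,th=112):
    i=np.where((line[:-1]<th)&(line[1:]>=th))[0];j=np.where((line[:-1]>=th)&(line[1:]<th))[0]
    a=i[0]+(th-line[i[0]])/(line[i[0]+1]-line[i[0]]);b=j[-1]+(th-line[j[-1]])/(line[j[-1]+1]-line[j[-1]]);return a,b
e=np.array([(x,)+cross(g[150:220,x]) for x in list(range(268,294))+list(range(308,332))])
E=[ray(t,np.c_[e[:,0],150+e[:,k]],6) for k in(1,2)]
def fl(p):
    v=cv2.fitLine(p[:,:2].astype(np.float32),cv2.DIST_HUBER,0,.01,.01).ravel();q,dv=v[2:],v[:2];dv=dv*(-1 if dv[1]>0 else 1);return q,dv
L=[fl(p) for p in E]
for q,dv in L:print(q,np.degrees(np.arctan2(dv[1],dv[0])))
dv=L[0][1]+L[1][1];dv/=np.linalg.norm(dv);n=np.array([-dv[1],dv[0]]);off=[(q@n) for q,_ in L]
print("ang",np.degrees(np.arctan2(dv[1],dv[0])),"width",off[0]-off[1]);mid=np.mean(off)
# ends
r=np.array([(y,)+cross(g[y,250:350]) for y in range(170,180)])
for k in(1,2):
    p=ray(t,np.c_[250+r[:,k],r[:,0]],6);print("end",k,(p[:,:2]@dv).mean(),(p[:,:2]@dv).std())
r=np.array([(y,)+cross(g[y,250:350]) for y in range(170,194)]);p=ray(t,np.c_[250+r[:,1],r[:,0]],6)[:,:2]@dv
pa=p.mean()+95;print("left end",p.mean(),p.std(),"port along",pa,"port",dv*pa+n*mid)
o=ray(t,[[302.5,169.5],[298.5,197.3]],14)[:,:2];print("orange along",o@dv,"across-mid",o@n-mid)
# holes while held
t1=d1["top"];s=31.0-1.5 # plate top z (39.5-17.5+8)
gg=cv2.cvtColor(t1["image"],cv2.COLOR_BGR2GRAY).astype(float)
for c in((255,176.6),(243.6,175)):
    x,y=int(round(c[0])),int(round(c[1]));rr=4 if x>250 else 3
    W=gg[y-rr:y+rr+1,x-rr:x+rr+1];w=np.clip(150-W,0,None);yy,xx=np.mgrid[y-rr:y+rr+1,x-rr:x+rr+1]
    uv=[(w*xx).sum()/w.sum(),(w*yy).sum()/w.sum()];P=ray(t1,uv,29.7)[0,:2];ee=np.array([623.8,169.7])
    print("hole",np.round(uv,2),P,"along",P@dv,"across-mid",P@n-mid," rel tcp along",(P-ee)@dv,"across",(P-ee)@n)
print("tcp across-mid",ee@n-mid,"along to port",pa-ee@dv)
```

```text
[636.66003  -15.568127] -98.49759
[553.3546  -40.48456] -98.478676
ang -98.48813 width 78.71515
end 1 -154.7913110396933 0.15263050232371522
end 2 10.73546658620494 25.073089259512553
left end -154.71582606580873 0.31974464691663057 port along -59.71582606580873 port [594.94963931 -28.41263919]
orange along [-59.60577696 -59.48849323] across-mid [ 36.42078952 -33.15952423]
hole [254.79 176.39] [611.51556283  82.99413656] along -172.34750251630945 across-mid -0.059717382154076404  rel tcp along 87.56936496039228 across 0.6482961792139342
hole [243.4  174.57] [615.93081169 110.60330815] along -200.3059663621583 across-mid 0.23193101892422874  rel tcp along 59.6109011145434 across 0.9399445802923283
tcp across-mid -0.7080135613680341 along to port 200.201041410893
```

The guide is at −98.49° with the port at (594.95, −28.4). The width of 78.7 mm fits the stated 78 mm, and the ball screws agree along the guide. The held slide is centred to within 0.3 mm. I'll set the nose on the shelf and enter the mouth.

```bash
cat >> h.py <<'E'
GU=-98.49;PORT=np.array([594.95,-28.41,0]);V=u(GU);N=np.array([-V[1],V[0],0])
def at(x,z,y=-0.7):return PORT+V*x+N*y+[0,0,z]   # TCP target in port axes
def pst(t=""):
    s=st(t);e=np.array(s["eef_pos"])-PORT;f=np.array(s["ft_force"]);print("   port-x %.2f y %.2f z %.2f  Fx %.1f Fy %.1f Fz %.1f"%(e@V,e@N,e[2],f@V,f@N,f[2]));return s
E
python3 - <<'E'
from h import *
movel(at(-180,36),R(GU,-1),max_speed=60);pst("a")
print(movel(at(-180,23),max_speed=20,guard=6));wait(.2);s=pst("set")
z=s["eef_pos"][2]+.4
movel(at(-180,z),max_speed=20)
print(movel(at(-140,z),max_speed=40,guard=12));wait(.2);pst("in mouth")
E
```

```text
a t5.7 [620.9 149.3  36. ] F [-0.1  0.2 -2.7] gap 11.2 grip 58.4
   port-x -179.64 y -0.57 z 36.02  Fx -0.2 Fy -0.1 Fz -2.7
True
set t6.6 [620.7 149.9  22.8] F [0.  1.6 5.5] gap 11.4 grip 59.8
   port-x -180.20 y -0.88 z 22.79  Fx -1.6 Fy -0.2 Fz 5.5
False
in mouth t8.2 [615.1 109.2  23.4] F [0.7 1.6 6.7] gap 11.4 grip 59.6
   port-x -139.06 y -0.38 z 23.43  Fx -1.7 Fy 0.5 Fz 6.7
```

Run:
```python
from h import *
z=24.0
movel(at(-139,z),max_speed=10);pst("raise")
print(movel(at(-110,z),max_speed=30,guard=15));wait(.2);pst("under bridge")
print(movel(at(-88,z),max_speed=25,guard=20));wait(.2);pst("click1")
from vis import *
t=camera("top")["image"];s=camera("scene")["image"]
o=np.zeros((600,800,3),np.uint8);A=cv2.resize(t[150:215,220:350],None,fx=4.6,fy=4.6,interpolation=cv2.INTER_CUBIC);B=cv2.resize(s[165:265,250:350],None,fx=3,fy=3,interpolation=cv2.INTER_CUBIC)
o[:A.shape[0],:A.shape[1]]=A;o[300:600,:300]=B;cv2.imwrite("pics/click1.png",o)
```

```text
raise t8.5 [614.3 108.2  23.7] F [-0.5 -0.6 -1.9] gap 11.1 grip 58.3
   port-x -137.99 y -1.03 z 23.66  Fx 0.7 Fy -0.4 Fz -1.9
False
under bridge t9.8 [610.5  80.7  24. ] F [ 0.9  0.5 -2.6] gap 11.2 grip 58.3
   port-x -110.20 y -0.69 z 24.02  Fx -0.6 Fy 0.8 Fz -2.6
False
click1 t11.0 [607.2  58.   23.9] F [ 0.1 -5.5 -2.2] gap 11.3 grip 58.4
   port-x -87.31 y -0.61 z 23.95  Fx 5.4 Fy 0.9 Fz -2.2
```

View pics/click1.png

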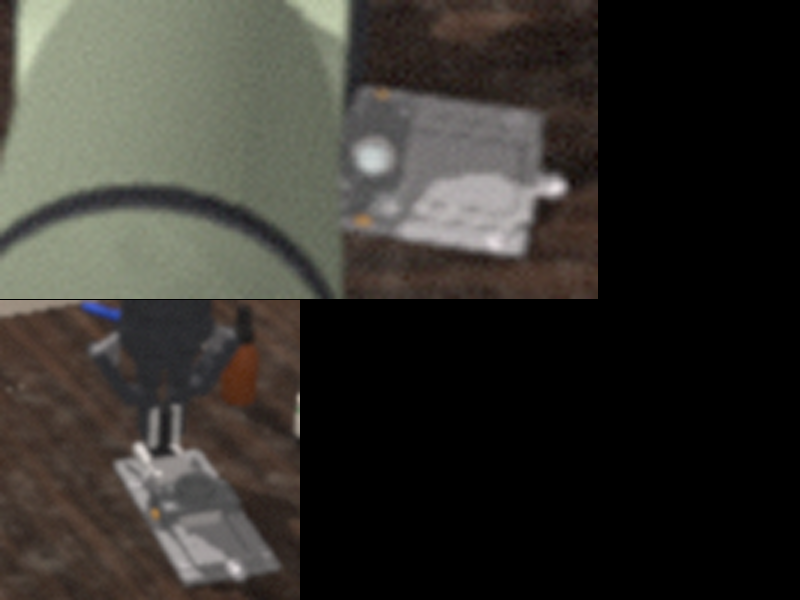

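The slide is under the bridge at the first notch, with the hole visible in the collar at (373,155) in the crop. Fx is +5.4 N, which means the balls are pulling it forward. Now I'll push to the second notch, logging the force to find its centre.

```bash
cat >> h.py <<'E'
def avg(n=5):
    r=[]
    for _ in range(n):
        wait(.05);s=read_state();r.append([(np.array(s["eef_pos"])-PORT)@V,(np.array(s["eef_pos"])-PORT)@N,np.array(s["ft_force"])@V,np.array(s["ft_force"])@N,s["ft_force"][2]])
    return np.mean(r,0).round(2)
E
python3 - <<'E'
from h import *
z=24.0
for x in(-87,-86,-85,-84,-82):movel(at(x,z),max_speed=20);print(x,avg())
print(movel(at(-66,z),max_speed=25,guard=25));print(-66,avg())
for x in np.arange(-65,-59.5,1):movel(at(x,z),max_speed=20);print(x,avg())
pst()
E
```

```text
-87 [-87.02  -0.66   2.52   1.46  -3.13]
-86 [-86.46  -0.65  -2.65   1.65  -2.29]
-85 [-85.7   -0.84  -5.17   0.92  -2.26]
-84 [-85.17  -0.86  -7.99   0.14  -1.38]
-82 [-81.91  -0.86  -2.19   0.63  -2.36]
False
-66 [-65.67  -0.71   2.32   0.6   -2.21]
-65.0 [-65.16  -0.73  -0.5    0.38  -3.5 ]
-64.0 [-63.85  -0.69   0.21   0.74  -3.27]
-63.0 [-62.6   -0.7    2.8    0.15  -2.71]
-62.0 [-61.85  -0.72   2.94   0.4   -3.08]
-61.0 [-60.56  -0.7    5.22   0.56  -2.65]
-60.0 [-59.63  -0.63   5.46   0.97  -3.17]
 t17.6 [603.2  30.7  24. ] F [ 0.1 -5.3 -3. ] gap 11.3 grip 58.3
   port-x -59.63 y -0.60 z 24.00  Fx 5.2 Fy 0.9 Fz -3.0
```

The force profile puts the first notch at about −86.6, so the second should be at about −58.6. I'll creep there.

Run:
```python
from h import *
for x in(-59.4,-58.9,-58.6):
    movel(at(x,24),max_speed=10);a=avg(8);print(x,a)
    if a[2]<-1.5:break
wait(.5);print(avg(8));pst()
```

```text
-59.4 [-59.36  -0.62   4.5    1.48  -3.33]
-58.9 [-59.06  -0.64   2.16   2.07  -2.56]
-58.6 [-58.78  -0.65  -0.14   2.53  -2.3 ]
[-58.65  -0.69  -1.27   2.45  -2.11]
 t20.5 [602.9  29.7  24. ] F [ 2.5  0.4 -1.3] gap 11.0 grip 58.5
   port-x -58.63 y -0.70 z 24.00  Fx -0.7 Fy 2.4 Fz -1.3
```

The force has passed through zero at the second notch, 28.0 mm after the first. Nothing slipped and the arm is still, so I'll hand it in.

```bash
python3 -c "
from h import *
wait(.3);print(avg());print(finish_job())"
```

```text
[-58.62  -0.7   -1.29   2.52  -1.9 ]
the job is handed in; nothing more can be done
None
```

I handed in the job with the slide pushed past the first click and held still by its handle at the second notches; the push force fell to zero 28 mm beyond the first notch, but I took no final picture and no verdict came back.

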